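# Part a stuck disc mould with a wedge

### The job

The two-part aluminium mould for dress discs is stuck shut. Take the tapered steel wedge from the rack and push it straight down into the pry slots at the two ends of the mould's seam by turns, only about half-way at the first end, so that neither end ever gets more than about 8 mm ahead of the other, until both ends have been driven with the wedge pushed all the way down to its collar and the halves stand evenly apart. Leave the wedge standing in the last slot and let go of it; do not touch the mould with the gripper.

Things in the scene. Friction and masses are not known exactly. Their poses are not given: they have to be found in the camera images.
- wedge_grip (a point): Middle of the wedge's dark wood grip: 26 (x) x 36 (y) x 64 mm, rectangular. Steel collar 50 x 32 x 8 below, underside 40 mm under this point. Blade 55 mm long, 28 wide (y), thickness (x) 23 at collar to 3 at lower edge, both faces alike. 0.2 kg. Hangs upright by its collar in a low rack; lift straight up. The tool with round grip and round shank, 90 mm beside it in either hole, is wrong.
- mould: Near half; carries far half. Origin on the table under the seam's middle; y along seam to its left end, x across to far half. Halves 160 (y) x 40 mm, top at z 80. Pry slots at |y| 38-80 mm, open above, 8 mm wide, chamfered to 20 in the top 6 mm; blade goes at y = +60 or -60, its width along y, and ends 15 mm over the base. Slides +-20 mm in x at 2 N, so it centres on the wedge.
- far_left (a point): Far half's seam line at the left slot, at its top (80 mm up); x in mould = opening of this end (0 shut), y = +60 mm. Slot middle: half-way to x 0, y +60, z 80 of mould. Only the wedged end opens; it takes 5 to 15 N on the wedge and stays put. Collar 34 mm above the top: blade just touches both sides; 20 mm: 5-6 mm open; collar down on the top: 12-13 mm.
- far_right (a point): The same point at the right end, y = -60 mm in mould: its x there is the opening of the right end. Its axes are the far half's, parallel to mould's when shut.
Things that resemble listed ones, but are neither listed nor needed, are in the scene too. Leave any pink look-alike of the part that bears wedge_grip alone. What is shaped like the part that bears mould but blue is not meant.

How it is judged (in metres and radians):
On the way, in this order (a step that is already met when the one before it is completed fails the run):
1. the first end of the seam is opened by more than 3 mm (x of any of far_left, far_right in the frame of mould above 0.003 m), for 0.1 s.
2. the other end is opened by more than 3 mm too (x of each of far_left, far_right in the frame of mould above 0.003 m), for 0.1 s.
At the end, for the whole second after the job is handed in: Both ends of the seam have opened more than 10 mm, the halves are parallel within 2 degrees, and the wedge stands released in a slot: grip within 35 mm sideways of the far half's point there, collar under 20 mm above the mould, leaning under 15 degrees (x of each of far_left, far_right in the frame of mould above 0.01 m and angle between the y axis of far_left and the y axis of mould, either way round below 0.035 rad and z of wedge_grip in the frame of mould below 0.14 m and angle between wedge_grip's own z axis and vertical below 0.26 rad and (horizontal distance between wedge_grip and far_left below 0.035 m or horizontal distance between wedge_grip and far_right below 0.035 m)); the robot touches nothing.
It fails at once if one end gets more than 10 mm ahead of the other (halves canted by more than 4.75 degrees) (angle between the y axis of far_left and the y axis of mould, either way round above 0.083 rad).
It fails at once if the gripper or arm pushes on the mould (more than 3 N) (contact force between any of the fingers, the arm and mould above 3 N).
It also fails if it takes over 48 s, if anything falls off the work surface, if the arm or the gripper's body presses on something with over 40 N, if the wrist force passes 120 N, or if a joint passes its speed limit or range.

### The arm

A 6-joint arm with a two-finger parallel gripper is mounted at the origin on the work surface. World frame = base frame: x ahead of the robot, y to its left, z up, the work surface at z = 0. Lengths are in m, angles in degrees, forces in N, time in s.
With the tool pointing down it reaches from about 0.4 to 0.825 m from the base axis. Payload 7 kg.
Tool frame: the origin (TCP) lies midway between the tips of the shut fingers; the grasp point (between the pads) lies 19 mm behind it; z points along the fingers, y is the line along which they close (so a half turn about z gives the same grasp; the last joint's range is limited). The gripper opens to 88 mm and grips with 3 to 60 N. Pads are 19 mm wide; open, the fingers measure 130 mm over their backs; the gripper's body (78 mm by 193 mm) begins 47 mm behind the grasp point.
Start: joints at [-54.597, 20.546, 0.682, 0, -70.136, -16.507], TCP at [0.219, -0.639, 0.227] pointing down, gripper open.
Joint ranges: [-176.03, 176.03], [-82.01, 121.73], [-58.28, 71.71], [-173.87, 95.51], [-174.79, -0.11], [-173.66, 173.66]. Speed limits (degrees/s): [136.94, 136.94, 172.46, 180, 180, 180].

### API

Orientations are given as [roll, pitch, yaw] about the fixed x, y, z axes, in that order (R = Rz(yaw) Ry(pitch) Rx(roll)).
In Python, from plant import * gives the robot as it stands.
- The arm moves only by the tool move_arm, never from a script. Its argument "commands" is a list of rows, each a list of 7 numbers: the shift along the world's x, y, z in mm, then the turn, a rotation vector about the world's x, y, z in degrees, then the opening in per cent of the stroke, from 0 (shut) to 100 (fully open). In form: [[x, y, z, rx, ry, rz, fingers], ...]. A call has 1 to 20 rows; each row shifts and turns the commanded pose from where the row before left it; what a row does not reach is not made up. A row lasts 1/10 s, in which the tool goes at most 50 mm and 8.59 degrees, less where a joint would pass 70% of its speed; a pose out of reach is approached as far as the arm can. A call with a gripper value outside its range is refused whole. The fingers move at their own pace and stop on an object; "squeeze" is the grip in N (left out, the last holds). Time passes only in rows, so rows that do not move let the fingers close. It gives the time, the measured TCP pose, the force and the opening at its end, in the units of the state.
- get_state(): the state, without advancing time (a new reading comes with each control period).
- capture(name): name is "side" or "top" or "wrist"; returns a dict with "frame" (400x640x3 uint8, blue, green, red), "camera_matrix" (3x3 intrinsics, pixels), "world_to_cam" (4x4, takes a point from world to camera coordinates); the wrist camera has in their place "tool_from_camera" (4x4, takes a point from camera to tool coordinates, whose origin is the TCP and whose axes are the flange's). Camera axes: x right, y up, looking along -z (the intrinsics and any distortion apply to the point x, -y, -z); pixel columns grow to the right and rows downward; lengths in m; the calibration is good to about 2 mm. A picture is of the moment at which its call begins: read the wrist's pose just before it. There is no depth.
- close_job(): hands the job in, once; it reports no verdict.
The state is a dict: "time_s": time; "joints": joint angles; "qd": joint speeds; "joint_torque": joint torques, N m; "tcp_pos": TCP position; "eef_rot": TCP orientation; "contact_force": force on the tool from outside, world axes, zero at the start; "moment": the same for the moment, N m; "gripper_width": finger opening in m.
Only numpy, scipy, OpenCV 4.12 (cv2) and the standard library are available. Lean on these libraries where they do the work, as an engineer would, in place of code of your own. Each camera call takes 0.05 s, during which the arm holds its last target. There are 200 camera calls.

## Working session

There is one attempt and no reset: what is moved stays moved. The work goes in short steps, Python scripts to look and compute and a tool call to move; the robot and the scene stay as the last step left them, time stands still between calls to the robot, and variables do not carry over. Pictures are saved under pics/ and viewed, on a budget of 10 in all, crops included, one or two more only if the job needs it, and the job is handed in when it is done.

Besides the shell and the picture viewer there is one more tool, called after "Request:" as name(argument=value, ...), one argument or row to a line, values as JSON. move_arm: Moves the arm, as the interface text tells. Its arguments: {"type":"object","properties":{"commands":{"type":"array"},"squeeze":{"type":"number"}},"required":["commands"]}

```bash
mkdir -p pics; cat > h.py <<'E'
from plant import *
import numpy as np, cv2
from scipy.spatial.transform import Rotation as R
def ray(c,u,v,st=None):
    K=np.array(c["camera_matrix"]); d=np.linalg.inv(K)@[u,v,1]; d=np.array([d[0],-d[1],-d[2]])
    if "world_to_cam" in c: T=np.linalg.inv(np.array(c["world_to_cam"]))
    else:
        T=np.eye(4); T[:3,:3]=R.from_euler('xyz',st["eef_rot"],degrees=True).as_matrix(); T[:3,3]=st["tcp_pos"]; T=T@np.array(c["tool_from_camera"])
    return T[:3,3],T[:3,:3]@d
def onz(c,u,v,z,st=None):
    o,d=ray(c,u,v,st); return o+d*(z-o[2])/d[2]
def proj(c,p,st=None):
    if "world_to_cam" in c: T=np.array(c["world_to_cam"])
    else:
        T=np.eye(4); T[:3,:3]=R.from_euler('xyz',st["eef_rot"],degrees=True).as_matrix(); T[:3,3]=st["tcp_pos"]; T=np.linalg.inv(T@np.array(c["tool_from_camera"]))
    q=T@[*p,1]; q=np.array(c["camera_matrix"])@[q[0],-q[1],-q[2]]; return q[:2]/q[2]
E
python3 - <<'E'
from h import *
st=get_state(); print(st)
import pickle
d={}
for n in("top","side","wrist"):
    c=capture(n); d[n]=c; print({k:np.array(v).round(3).tolist() for k,v in c.items() if k!="frame"})
pickle.dump((st,d),open("c0.pkl","wb"))
a=np.vstack([d["top"]["frame"],d["side"]["frame"]])
cv2.imwrite("pics/a.png",d["top"]["frame"]);cv2.imwrite("pics/b.png",d["side"]["frame"])
E
```

```text
{'time_s': 0.0, 'joints': array([-5.45952999e+01,  2.05924481e+01,  6.33810287e-01, -2.02542969e-02,
       -7.01358332e+01, -1.65079555e+01]), 'qd': array([ 0.00575777,  0.0442911 ,  0.15458483, -0.05105681,  0.00082906,
        0.08337061]), 'joint_torque': array([-9.04949720e-04, -5.82715881e+01,  2.93052399e+01,  6.99751943e+00,
        6.87812339e-03, -1.35793598e-04]), 'tcp_pos': array([ 0.21843623, -0.63816107,  0.22561111]), 'eef_rot': array([ 1.79904012e+02, -8.59103425e-03, -1.61110146e+02]), 'contact_force': array([ 0.01863439,  0.22445944, -0.26757917]), 'moment': array([0.01672066, 0.04143539, 0.01274984]), 'gripper_width': 0.08755233640437798}
{'camera_matrix': [[418.486, 0.0, 318.007], [0.0, 418.486, 202.463], [0.0, 0.0, 1.0]], 'world_to_cam': [[0.038, -0.999, -0.002, -0.018], [0.978, 0.037, 0.203, -0.555], [-0.203, -0.01, 0.979, -0.951], [0.0, 0.0, 0.0, 1.0]]}
{'camera_matrix': [[409.171, 0.0, 319.454], [0.0, 409.171, 195.746], [0.0, 0.0, 1.0]], 'world_to_cam': [[-0.825, -0.565, 0.02, 0.426], [0.309, -0.422, 0.853, -0.249], [-0.474, 0.709, 0.522, -0.912], [0.0, 0.0, 0.0, 1.0]]}
{'camera_matrix': [[321.018, 0.0, 321.554], [0.0, 321.018, 198.929], [0.0, 0.0, 1.0]], 'tool_from_camera': [[0.001, 0.968, 0.251, 0.068], [1.0, -0.001, -0.0, -0.001], [-0.0, 0.251, -0.968, -0.158], [0.0, 0.0, 0.0, 1.0]]}
```

View pics/a.png

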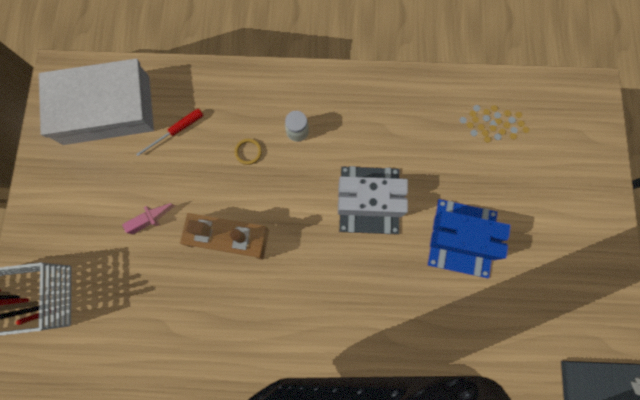

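View pics/b.png

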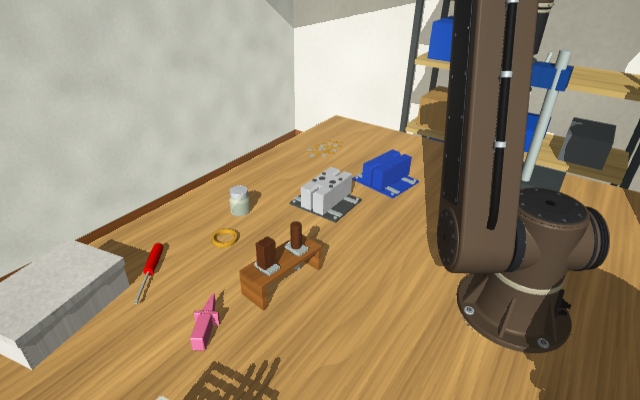

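The top view shows the aluminium mould at (373,200), the blue look-alike at (470,238) and the rack with tools at (200,228) and (241,235). The pink look-alike is at (148,217). In the side view the square grip is at (265,253), the rack hole nearest the pink one, and the round grip at (296,235). So the wedge should be the left hole in the top view; I'll check with a close crop.

```bash
python3 - <<'E'
from h import *
import pickle
st,d=pickle.load(open("c0.pkl","rb"))
f=d["top"]["frame"];s=d["side"]["frame"]
A=cv2.resize(f[205:265,172:277],(400,228*1),interpolation=cv2.INTER_CUBIC)
B=cv2.resize(f[160:240,325:425],(400,320),interpolation=cv2.INTER_CUBIC)
C=cv2.resize(s[215:310,235:335],(400,380)); D=cv2.resize(s[160:225,285:365],(400,325))
L=np.vstack([A,B]);Rr=np.vstack([C,D[:168]])
print(L.shape,Rr.shape)
cv2.imwrite("pics/c.png",np.hstack([L,Rr]))
E
```

```text
(548, 400, 3) (548, 400, 3)
```

View pics/c.png

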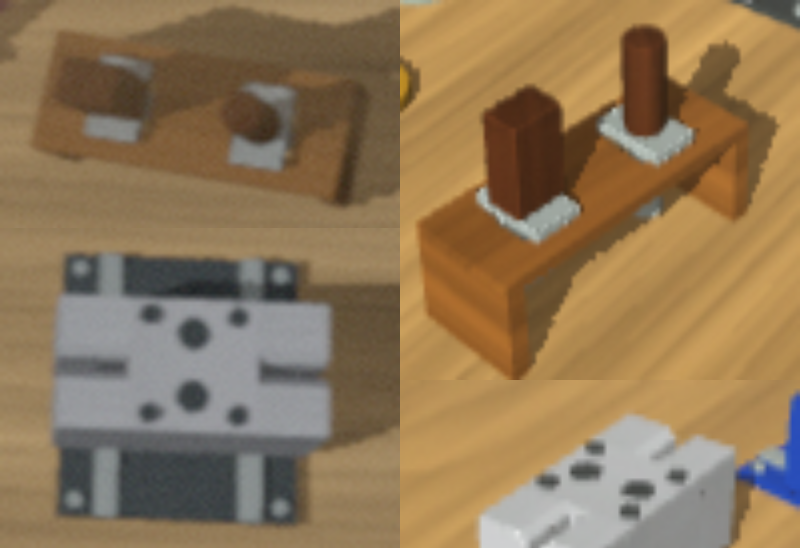

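The close crop confirms it. The left tool, top ~(200,228), has the rectangular grip and collar and is the wedge. The right one is round. The grey mould's slots are at about (347,194) and (399,196). Next I'll work out positions.

```bash
python3 - <<'E'
from h import *
import pickle
st,d=pickle.load(open("c0.pkl","rb"))
t,s=d["top"],d["side"]
def tri(a,b):
    o1,d1=ray(t,*a);o2,d2=ray(s,*b)
    A=np.c_[d1,-d2];x=np.linalg.lstsq(A,o2-o1,rcond=None)[0]
    p,q=o1+d1*x[0],o2+d2*x[1]; return ((p+q)/2).round(4),np.linalg.norm(p-q).round(4)
k=105/400
ta=lambda u,v:(172+u*k,205+v*k*1.0026)
tc=lambda u,v:(235+(u-400)/4,215+v/4)
print(tri(ta(83,135),tc(540,240)),tri(ta(140,142),tc(580,207)))
for z in(.06,.07,.08,.09):
    P=[onz(t,*ta(*p),z).round(4) for p in((83,135),(140,142),(152,62))]; print(z,*[p[:2] for p in P],np.linalg.norm(P[0]-P[1]),np.linalg.norm(P[1]-P[2]), (P[0]+P[2])[:2]/2)
# rack near lower edge (top surface) 
a,b=[onz(t,*ta(*p),.07) for p in((57,33),(360,82))];print("rackdir",a,b,np.degrees(np.arctan2(*(a-b)[:2])))
tb=lambda u,v:(325+u/4,160+(v-228)/4)
for n,p in dict(fl=(60,295),fr=(330,305),nl=(55,431),nr=(330,441),sl=(57,366),sr=(330,373)).items(): print(n,onz(t,*tb(*p),.08).round(4))
E
```

```text
(array([0.4503, 0.2882, 0.0711]), np.float64(0.0009)) (array([0.4487, 0.2539, 0.0703]), np.float64(0.002))
0.06 [0.4518 0.2918] [0.4488 0.2561] [0.4991 0.2532] 0.0358258286715046 0.05038352905464246 [0.47545 0.2725 ]
0.07 [0.4508 0.2888] [0.4478 0.2535] [0.4976 0.2506] 0.035427249399297145 0.049884366288447536 [0.4742 0.2697]
0.08 [0.4498 0.2857] [0.4468 0.2508] [0.4961 0.2479] 0.03502870251665053 0.04938522046118657 [0.47295 0.2668 ]
0.09 [0.4487 0.2827] [0.4458 0.2481] [0.4946 0.2453] 0.03472131909936605 0.048880261865092346 [0.47165 0.264  ]
rackdir [0.51362511 0.31115152 0.07      ] [0.48999192 0.12124969 0.07      ] 7.093957274933885
fl [ 0.6147 -0.0475  0.08  ]
fr [ 0.6146 -0.2081  0.08  ]
nl [ 0.5323 -0.0468  0.08  ]
nr [ 0.5324 -0.2076  0.08  ]
sl [ 0.5713 -0.0469  0.08  ]
sr [ 0.5732 -0.2078  0.08  ]
```

Request:
move_arm(
  commands=[
    [32,38,0,0,0,7.2,100],
    [32,38,0,0,0,7.2,100],
    [32,38,0,0,0,7.2,100],
    [32,38,0,0,0,7.2,100],
    [32,38,0,0,0,7.2,100],
    [32,38,0,0,0,7.2,100],
    [32,38,0,0,0,7.2,100],
    [32,38,0,0,0,7.2,100],
    [0,50,0,0,0,7.2,100],
    [0,50,0,0,0,0,100],
    [0,50,0,0,0,0,100],
    [0,50,0,0,0,0,100],
    [0,50,0,0,0,0,100],
    [0,50,0,0,0,0,100],
    [0,50,0,0,0,0,100],
    [0,50,0,0,0,0,100],
    [0,50,0,0,0,0,100],
    [0,50,0,0,0,0,100],
    [0,50,0,0,0,0,100],
    [0,50,0,0,0,0,100],
  ],
  squeeze=60,
)

```text
time_s: 2.15
tcp_pos: [0.474, 0.2675, 0.2267]
eef_rot: [-180.0, 0.0, -96.3]
contact_force: [0.8, -0.7, 1.1]
gripper_width: 0.0878
```

Request:
move_arm(
  commands=[
    [0,0,0,0,0,0,100],
    [0,0,0,0,0,0,100],
    [0,0,0,0,0,0,100],
  ],
)

```text
time_s: 2.45
tcp_pos: [0.4743, 0.2648, 0.2263]
eef_rot: [180.0, -0.0, -96.3]
contact_force: [-0.8, -0.7, 0.6]
gripper_width: 0.088
```

```bash
python3 - <<'E'
from h import *
st=get_state(); c=capture("wrist"); print(st["time_s"],st["tcp_pos"],st["eef_rot"],st["contact_force"])
import pickle; pickle.dump((st,c),open("c1.pkl","wb"))
cv2.imwrite("pics/d.png",c["frame"])
print(proj(c,[.474,.27,.0705],st))
E
```

```text
2.45 [0.47430849 0.26479371 0.22630143] [ 1.79971941e+02 -3.37956371e-02 -9.63081618e+01] [-0.84941663 -0.67377353  0.60590662]
[322.37930355 191.15438173]
```

View pics/d.png

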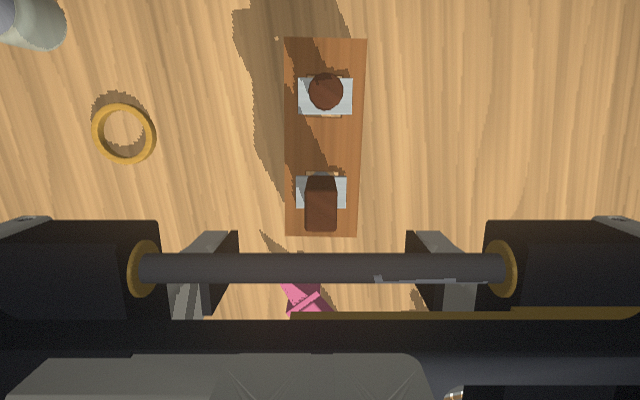

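Wrist view: the rectangular grip is at about (321,205), with collar corners near (296,177), (346,178), (347,208) and (297,207), nearly aligned with the tool. The round tool is at (325,91).

```bash
python3 - <<'E'
from h import *
import pickle; st,c=pickle.load(open("c1.pkl","rb"))
P=[onz(c,u,v,.0705,st)[:2] for u,v in((296,177),(346,178),(347,208),(297,207))]
print(np.round(P,4),np.mean(P,0)); a=P[1]-P[0]; print(np.degrees(np.arctan2(a[1],a[0])),np.linalg.norm(a),np.linalg.norm(P[2]-P[1]))
f=c["frame"]; g=cv2.cvtColor(f,cv2.COLOR_BGR2HSV)
cr=f[165:240,275:375]; h=g[165:240,275:375]
m=((h[...,2]>110)&(h[...,1]<60)).astype(np.uint8); ys,xs=np.nonzero(m); print("collar",xs.min()+275,xs.max()+275,ys.min()+165,ys.max()+165)
m=((f[165:240,275:375,2]<100)&(h[...,1]>90)).astype(np.uint8)
n,l,s,ce=cv2.connectedComponentsWithStats(m)
for i in range(1,n):
  if s[i,4]>60: print("dark",s[i]+[275,165,0,0,0])
q=[onz(c,u,v,.1345,st)[:2] for u,v in((304,231),(338,231))]; print(q)
E
```

```text
[[0.4985 0.2528]
 [0.4492 0.2592]
 [0.451  0.2903]
 [0.5015 0.2836]] [0.47503191 0.27147237]
172.56115902012775 0.04969608355981474 0.03108130345379532
collar 296 346 176 208
dark [305 175  32  56 683]
[array([0.49136754, 0.28705901]), array([0.46344023, 0.29013548])]
```

Request:
move_arm(
  commands=[
    [1,6,0,0,0,-1,100],
    [0,0,-40,0,0,0,100],
    [0,0,-40,0,0,0,100],
    [0,0,-40,0,0,0,100],
    [0,0,-22,0,0,0,100],
    [0,0,0,0,0,0,100],
    [0,0,0,0,0,0,100],
    [0,0,0,0,0,0,0],
    [0,0,0,0,0,0,0],
    [0,0,0,0,0,0,0],
    [0,0,0,0,0,0,0],
    [0,0,0,0,0,0,0],
    [0,0,0,0,0,0,0],
  ],
  squeeze=60,
)

```text
time_s: 3.8
tcp_pos: [0.4756, 0.2714, 0.0847]
eef_rot: [-180.0, 0.0, -97.3]
contact_force: [-0.4, -0.0, 1.3]
gripper_width: 0.0451
```

Request:
move_arm(
  commands=[
    [0,0,0,0,0,0,0],
    [0,0,0,0,0,0,0],
    [0,0,0,0,0,0,0],
    [0,0,0,0,0,0,0],
    [0,0,0,0,0,0,0],
  ],
)

```text
time_s: 4.3
tcp_pos: [0.4756, 0.2714, 0.0845]
eef_rot: [180.0, -0.0, -97.3]
contact_force: [-0.5, -0.6, 0.6]
gripper_width: 0.0258
```

Request:
move_arm(
  commands=[
    [0,0,15,0,0,0,0],
    [0,0,30,0,0,0,0],
    [0,0,40,0,0,0,0],
    [0,0,40,0,0,0,0],
    [0,-20,0,0,0,0,0],
    [14,-40,0,0,0,1.0,0],
    [14,-46,0,0,0,1.0,0],
    [14,-46,0,0,0,1.0,0],
    [14,-46,0,0,0,1.0,0],
    [14,-46,0,0,0,1.0,0],
    [14,-46,0,0,0,1.0,0],
    [10,-30,0,0,0,1.3,0],
    [3,-19,0,0,0,0,0],
    [0,0,0,0,0,0,0],
    [0,0,0,0,0,0,0],
    [0,0,0,0,0,0,0],
  ],
)

```text
time_s: 5.9
tcp_pos: [0.5722, -0.0671, 0.2092]
eef_rot: [180.0, 0.0, -90.0]
contact_force: [0.2, -0.2, -1.7]
gripper_width: 0.0259
```

```bash
python3 - <<'E'
from h import *
st=get_state(); c=capture("wrist"); s=capture("side"); print(st["time_s"],st["tcp_pos"],st["eef_rot"],st["contact_force"],st["gripper_width"])
import pickle; pickle.dump((st,c,s),open("c2.pkl","wb"))
cv2.imwrite("pics/e.png",np.vstack([c["frame"][:270,:600],cv2.resize(s["frame"][130:230,240:440],(600,300))]))
E
```

```text
5.9 [ 0.5722059  -0.06708858  0.20918806] [ 1.79966584e+02  9.14604112e-03 -8.99840596e+01] [ 0.16940415 -0.23691334 -1.697185  ] 0.02591847305788426
```

View pics/e.png

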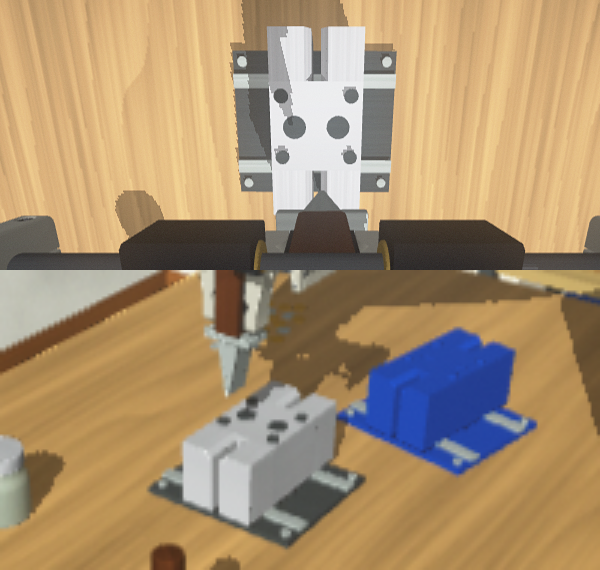

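The wrist view shows the wedge held upright over the left slot, which runs from about (316,170) down. The far (right) slot is at about (316,50), and the mould looks square to the tool. Now for exact numbers from intensity profiles.

```bash
python3 - <<'E'
from h import *
import pickle; st,c,s=pickle.load(open("c2.pkl","rb"))
g=cv2.cvtColor(c["frame"],cv2.COLOR_BGR2GRAY)
for r in(35,45,60,70,170,180,188,200): print(r,g[r,262:372:1].tolist()[40:72], onz(c,316,r,.08,st).round(4))
for n,p in dict(fl=(.6145,-.0475),fr=(.6145,-.208),nl=(.5323,-.0475),nr=(.5323,-.208)).items(): print(n,proj(c,[*p,.08],st).round(1))
for r in(40,60,120,180,195):
  row=g[r].astype(int); d=np.abs(np.diff(row)); print(r,[(i,int(row[i]),int(row[i+1])) for i in range(225,405) if d[i]>35])
E
```

```text
35 [230, 227, 212, 213, 218, 214, 207, 213, 215, 173, 129, 138, 137, 133, 135, 136, 136, 140, 138, 165, 164, 167, 168, 162, 161, 160, 219, 230, 230, 236, 232, 230] [ 0.5767 -0.199   0.08  ]
45 [232, 233, 215, 212, 219, 218, 211, 211, 218, 168, 102, 125, 140, 137, 133, 139, 139, 138, 139, 169, 168, 169, 166, 163, 162, 161, 221, 228, 231, 237, 233, 232] [ 0.5768 -0.1915  0.08  ]
60 [232, 233, 215, 212, 219, 220, 211, 211, 219, 180, 106, 94, 91, 93, 94, 95, 91, 89, 86, 169, 163, 171, 169, 163, 147, 161, 221, 231, 233, 235, 231, 231] [ 0.5768 -0.1801  0.08  ]
70 [232, 232, 221, 214, 219, 221, 210, 211, 219, 184, 109, 98, 92, 94, 94, 94, 93, 94, 88, 171, 170, 171, 167, 165, 164, 164, 234, 233, 234, 236, 232, 230] [ 0.5768 -0.1723  0.08  ]
170 [232, 234, 234, 229, 225, 227, 226, 225, 226, 231, 203, 194, 207, 206, 207, 206, 206, 206, 210, 214, 215, 215, 211, 212, 212, 225, 231, 232, 235, 233, 233, 231] [ 0.5771 -0.0877  0.08  ]
180 [232, 234, 234, 224, 218, 223, 222, 218, 218, 226, 164, 111, 115, 92, 93, 95, 91, 91, 106, 174, 178, 178, 167, 169, 168, 224, 231, 234, 237, 232, 234, 233] [ 0.5
[... 703 characters left out ...]
86, 169), (327, 161, 221), (363, 238, 147), (364, 147, 111), (381, 85, 161), (382, 161, 221), (390, 218, 180), (391, 180, 113), (395, 107, 169)]
120 [(235, 209, 133), (269, 79, 208), (284, 232, 146), (302, 107, 168), (303, 168, 242), (328, 214, 148), (346, 120, 214), (361, 244, 149), (362, 149, 113), (392, 126, 197)]
180 [(239, 192, 128), (244, 95, 187), (251, 206, 135), (271, 106, 168), (272, 168, 234), (311, 226, 164), (312, 164, 111), (320, 106, 174), (326, 168, 224), (359, 242, 147), (360, 147, 110), (376, 87, 129), (377, 129, 190), (383, 202, 134), (388, 106, 166)]
195 [(272, 183, 230), (311, 223, 156), (313, 156, 216), (314, 216, 180), (315, 180, 119), (327, 118, 191), (328, 191, 240)]
```

Slot centre comes out at x ≈ 0.577 and mould centre at y ≈ -0.125, with mould yaw ≈ 0. The correction is +5 mm in x and +2 mm in y before descending to just above blade contact.

Request:
move_arm(
  commands=[
    [5,2,0,0,0,0,0],
    [0,0,-25,0,0,0,0],
    [0,0,-25,0,0,0,0],
    [0,0,-15,0,0,0,0],
    [0,0,-6,0,0,0,0],
    [0,0,-3,0,0,0,0],
    [0,0,0,0,0,0,0],
  ],
)

```text
time_s: 6.7
tcp_pos: [0.578, -0.0653, 0.1359]
eef_rot: [-180.0, -0.0, -90.0]
contact_force: [-0.3, -0.0, -2.4]
gripper_width: 0.0256
```

```bash
python3 - <<'E'
from h import *
st=get_state(); c=capture("wrist"); s=capture("side"); print(st["time_s"],st["tcp_pos"],st["eef_rot"],st["contact_force"],st["gripper_width"])
import pickle; pickle.dump((st,c,s),open("c3.pkl","wb"))
cv2.imwrite("pics/f.png",np.vstack([c["frame"][:270,:600],cv2.resize(s["frame"][130:230,240:440],(600,300))]))
E
```

```text
6.7 [ 0.57802776 -0.06531903  0.13588901] [-1.79973194e+02 -5.92337835e-03 -8.99700606e+01] [-0.26118811 -0.02728731 -2.40022677] 0.025625585320979655
```

View pics/f.png

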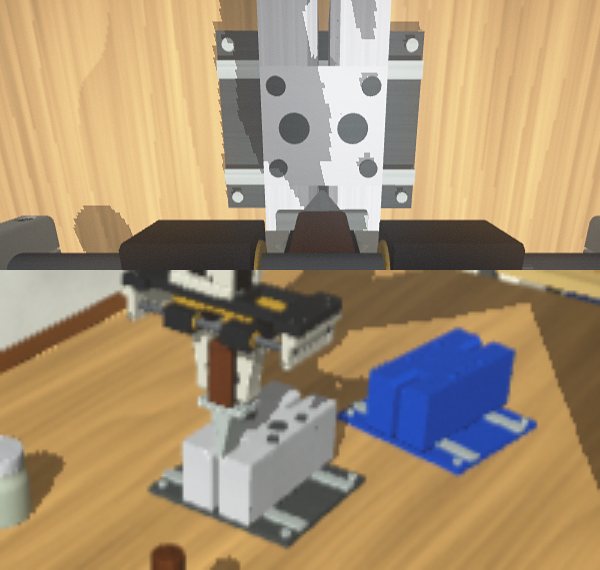

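The blade has entered the left slot with no contact force beyond its weight, and the collar is about 34 mm above the top. I'll drive to about half-way.

Request:
move_arm(
  commands=[
    [0,0,-3,0,0,0,0],
    [0,0,-3,0,0,0,0],
    [0,0,-3,0,0,0,0],
    [0,0,-3,0,0,0,0],
    [0,0,0,0,0,0,0],
    [0,0,0,0,0,0,0],
  ],
)

```text
time_s: 7.4
tcp_pos: [0.5784, -0.0658, 0.1242]
eef_rot: [-179.9, -0.0, -90.0]
contact_force: [0.7, -1.4, 3.5]
gripper_width: 0.0257
```

```bash
python3 - <<'E'
from h import *
st=get_state(); c=capture("wrist"); s=capture("side"); print(st["time_s"],st["tcp_pos"],st["eef_rot"],st["contact_force"],st["gripper_width"])
import pickle; pickle.dump((st,c,s),open("c4.pkl","wb"))
cv2.imwrite("pics/g.png",np.vstack([cv2.resize(c["frame"][20:220,200:440],(600,500))[:280],cv2.resize(s["frame"][150:210,285:365],(600,300))]))
E
```

```text
7.4 [ 0.57836915 -0.06576002  0.12419292] [-1.79899568e+02 -1.11791033e-02 -8.99931441e+01] [ 0.67587114 -1.43564517  3.45160106] 0.02567319602088792
```

View pics/g.png

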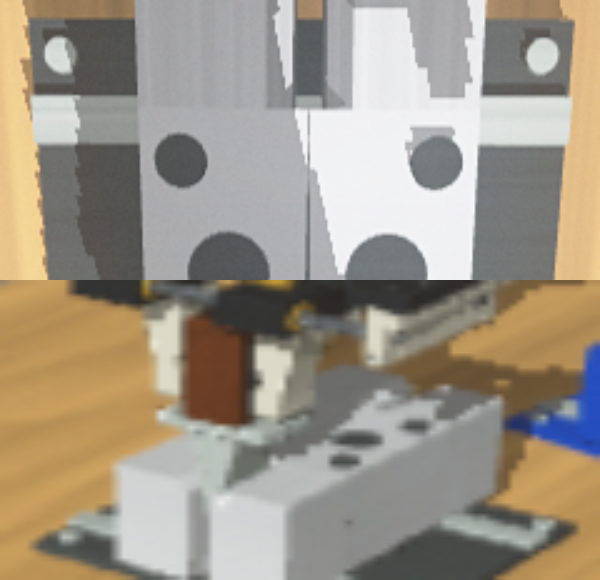

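The left end is opening and a dark seam line is visible, at about 5.5 N net. I'll measure the cant from the hole pairs before and after.

```bash
cat >> h.py <<'E'
def holes(st,c):
    "centres of the dark holes on the mould's top, world xy (mm)"
    g=cv2.cvtColor(c["frame"],cv2.COLOR_BGR2GRAY); out=[]
    for th in (95,105,115,125):
        n,l,s,ce=cv2.connectedComponentsWithStats((g[:235]<th).astype(np.uint8))
        for i in range(1,n):
            x,y,w,h,a=s[i]
            if a>80 and w<45 and .7<w/h<1.4 and a/(w*h)>.68 and 230<ce[i][0]<400:
                p=onz(c,*ce[i],.08,st)[:2]*1e3
                if all(np.hypot(*(p-q[0]))>8 for q in out): out.append((p.round(1),int(a),ce[i].round(1)))
    return out
E
python3 - <<'E'
from h import *
import pickle
for f in("c3.pkl","c4.pkl"):
    st,c,s=pickle.load(open(f,"rb")); print(f)
    for h in holes(st,c): print(h)
g=cv2.cvtColor(c["frame"],cv2.COLOR_BGR2GRAY)
for r in(65,75,85,100,120,140,160,180): print(r,g[r,312:332].tolist(),onz(c,322,r,.08,st)[1].round(4),(onz(c,322,r,.08,st)-onz(c,323,r,.08,st))[0].round(5))
E
```

```text
c3.pkl
(array([ 607.4, -151.9]), 293, array([275.3,  85.7]))
(array([ 596.3, -125.8]), 707, array([293.6, 127.9]))
(array([ 627.1, -175.4]), 894, array([241.8,  45. ]))
(array([607.4, -99.7]), 250, array([277.9, 167.7]))
(array([ 546.9, -151.8]), 280, array([371. ,  85.9]))
(array([ 558.1, -125.7]), 696, array([352.2, 128.1]))
(array([547.1, -99.5]), 242, array([367.6, 168. ]))
c4.pkl
(array([ 626.5, -174.7]), 859, array([238.7,  42.9]))
(array([ 608.2, -152.4]), 330, array([271.8,  83.8]))
(array([ 597.4, -126.1]), 787, array([291. , 128.9]))
(array([608.9, -99.9]), 274, array([273.8, 170.8]))
(array([ 547.1, -151.8]), 316, array([374.2,  84.8]))
(array([ 558.4, -125.7]), 784, array([354.1, 129.6]))
(array([547.4, -99.6]), 276, array([370.4, 171.5]))
(array([528., -81.]), 584, array([399. , 199.7]))
65 [178, 177, 178, 178, 176, 175, 246, 244, 243, 243, 246, 185, 244, 244, 243, 243, 243, 243, 244, 244] -0.1628 0.00059
75 [178, 180, 174, 178, 176, 178, 175, 174, 248, 244, 245, 199, 243, 242, 241, 241, 241, 241, 242, 242] -0.1573 0.00059
85 [177, 177, 179, 179, 179, 179, 177, 178, 179, 177, 225, 164, 246, 243, 242, 242, 241, 242, 242, 242] -0.1517 0.0006
100 [180, 180, 181, 179, 179, 179, 179, 181, 179, 183, 157, 111, 180, 183, 181, 176, 174, 246, 243, 242] -0.1432 0.0006
120 [176, 178, 176, 177, 177, 179, 174, 178, 179, 183, 133, 109, 182, 179, 175, 180, 178, 177, 177, 177] -0.1314 0.00061
140 [171, 174, 173, 173, 174, 172, 173, 174, 176, 178, 107, 133, 175, 175, 173, 175, 174, 174, 173, 174] -0.1193 0.00062
160 [170, 170, 169, 169, 172, 170, 171, 170, 173, 168, 148, 159, 171, 173, 171, 169, 171, 171, 171, 171] -0.1069 0.00063
180 [165, 166, 165, 168, 166, 164, 165, 167, 167, 161, 152, 145, 167, 167, 168, 167, 168, 166, 169, 169] -0.094 0.00064
```

Hole pairs work well: the left end is about 1.5 mm open. Mould centre is (577.5, -125.7) mm. About 10-11 mm more is needed for 5.5 mm.

Request:
move_arm(
  commands=[
    [0,0,-3,0,0,0,0],
    [0,0,-3,0,0,0,0],
    [0,0,-3,0,0,0,0],
    [0,0,-2,0,0,0,0],
    [0,0,0,0,0,0,0],
    [0,0,0,0,0,0,0],
  ],
)

```text
time_s: 8.1
tcp_pos: [0.5798, -0.0654, 0.1141]
eef_rot: [-179.7, 0.0, -90.0]
contact_force: [2.3, -0.4, 7.7]
gripper_width: 0.0257
```

```bash
cat >> h.py <<'E'
def opening(f):
    import pickle
    st=get_state(); c=capture("wrist"); s=capture("side"); pickle.dump((st,c,s),open(f,"wb"))
    print(st["time_s"],st["tcp_pos"].round(4),st["eef_rot"].round(2),st["contact_force"].round(1),st["gripper_width"])
    H=[h[0] for h in holes(st,c)]; 
    for h in H: print(h)
    a=[];b=[]
    for i,p in enumerate(H):
        for q in H:
            w=p[0]-q[0]
            if abs(p[1]-q[1])<8 and 30<w<85:
                m=w<55; a.append([1,p[1]+125.7]); b.append(w-(38.2 if m else 60.4)); print("pair",p,q,w)
    if len(a)>1:
        k=np.linalg.lstsq(np.array(a),np.array(b),rcond=None)[0]; print("open left %.1f right %.1f"%(k[0]+60*k[1],k[0]-60*k[1]))
E
python3 -c "from h import *; opening('c5.pkl')"
```

```text
8.1 [ 0.5798 -0.0654  0.1141] [-1.7974e+02  1.0000e-02 -8.9960e+01] [ 2.3 -0.4  7.7] 0.02568480622214529
[ 626.9 -174.4]
[ 608.9 -153.3]
[ 599.1 -126.7]
[ 611.4 -101. ]
[ 546.7 -151.8]
[ 558.1 -125.5]
[547.  -99.5]
[631.1 -81.9]
pair [ 608.9 -153.3] [ 546.7 -151.8] 62.19999999999993
pair [ 599.1 -126.7] [ 558.1 -125.5] 41.0
pair [ 611.4 -101. ] [547.  -99.5] 64.39999999999998
open left 5.4 right 0.4
```

Left is about 5.4 mm open and right about 0. Withdraw and go to the right slot.

Request:
move_arm(
  commands=[
    [0,0,5,0,0,0,0],
    [0,0,10,0,0,0,0],
    [0,0,20,0,0,0,0],
    [0,0,25,0,0,0,0],
    [0,0,5,0,0,0,0],
    [0,-20,0,0,0,0,0],
    [0,-40,0,0,0,0,0],
    [-1,-40,0,0,0,0,0],
    [0,-20,0,0,0,0,0],
    [0,0,0,0,0,0,0],
    [0,0,0,0,0,0,0],
    [0,0,0,0,0,0,0],
  ],
)

```text
time_s: 9.4
tcp_pos: [0.5763, -0.185, 0.1772]
eef_rot: [180.0, 0.0, -90.0]
contact_force: [0.5, 0.8, -2.8]
gripper_width: 0.0257
```

```bash
python3 - <<'E'
from h import *
opening('c6.pkl')
import pickle; st,c,s=pickle.load(open('c6.pkl','rb'))
t=capture("top")
cv2.imwrite("pics/h.png",np.vstack([cv2.resize(t["frame"][150:240,320:440],(600,450))[60:360],cv2.resize(s["frame"][130:220,270:390],(600,450))[:300]]))
E
```

```text
9.4 [ 0.5763 -0.185   0.1772] [ 1.7995e+02  2.0000e-02 -8.9990e+01] [ 0.5  0.8 -2.8] 0.02573106016654929
```

View pics/h.png

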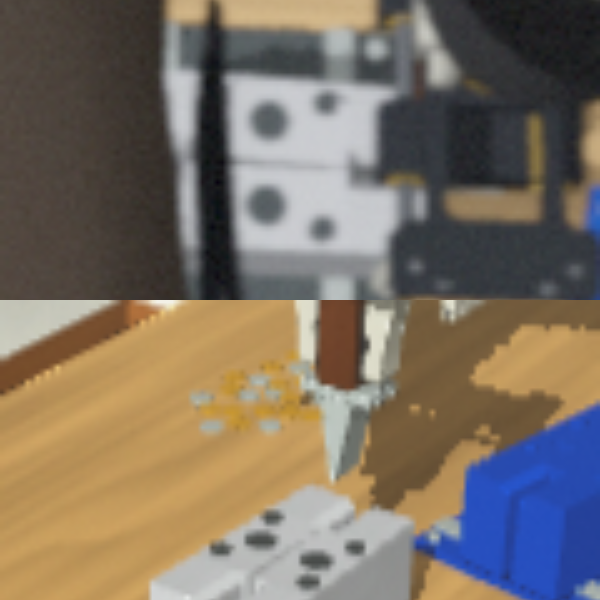

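The wedge is upright above the right slot. I'll enter it, then drive to within about 10 mm of full depth.

Request:
move_arm(
  commands=[
    [1,-1,-20,0,0,0,0],
    [0,0,-20,0,0,0,0],
    [0,0,-7,0,0,0,0],
    [0,0,-3,0,0,0,0],
    [0,0,-3,0,0,0,0],
    [0,0,-3,0,0,0,0],
    [0,0,-3,0,0,0,0],
    [0,0,-3,0,0,0,0],
    [0,0,-3,0,0,0,0],
    [0,0,-3,0,0,0,0],
    [0,0,-3,0,0,0,0],
    [0,0,0,0,0,0,0],
    [0,0,0,0,0,0,0],
  ],
)

```text
time_s: 10.85
tcp_pos: [0.58, -0.1869, 0.109]
eef_rot: [-179.7, -0.1, -89.9]
contact_force: [1.8, -0.6, 6.3]
gripper_width: 0.0258
```

Request:
move_arm(
  commands=[
    [0,0,-2,0,0,0,0],
    [0,0,-2,0,0,0,0],
    [0,0,-2,0,0,0,0],
    [0,0,0,0,0,0,0],
  ],
)

```text
time_s: 11.25
tcp_pos: [0.5803, -0.1869, 0.1032]
eef_rot: [-179.7, -0.1, -89.9]
contact_force: [2.7, -0.4, 8.1]
gripper_width: 0.0257
```

Request:
move_arm(
  commands=[
    [0,0,-2,0,0,0,0],
    [0,0,-2,0,0,0,0],
    [0,0,-2,0,0,0,0],
    [0,0,-1,0,0,0,0],
    [0,0,0,0,0,0,0],
  ],
)

```text
time_s: 11.75
tcp_pos: [0.5804, -0.187, 0.0963]
eef_rot: [-179.7, -0.1, -89.9]
contact_force: [1.4, -0.2, 8.2]
gripper_width: 0.0258
```

```bash
python3 - <<'E'
from h import *
s=capture("side");t=capture("top")
import pickle; pickle.dump((s,t),open("c7.pkl","wb"))
cv2.imwrite("pics/i.png",np.vstack([cv2.resize(t["frame"][150:240,320:440],(600,450))[60:300],cv2.resize(s["frame"][140:215,280:380],(600,450))[:360]]))
E
```

```text
(no output)
```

View pics/i.png

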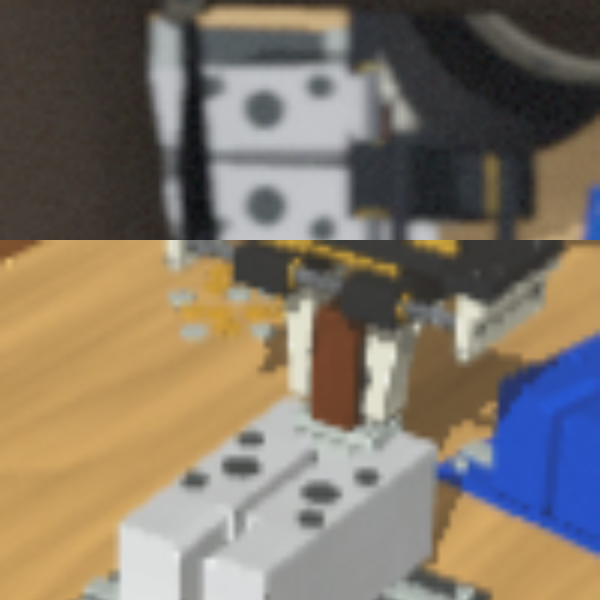

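The collar is almost on the top and the gap is visible along the whole seam. Now 1 mm steps until the force rises.

Request:
move_arm(
  commands=[
    [0,0,-1,0,0,0,0],
    [0,0,-1,0,0,0,0],
    [0,0,0,0,0,0,0],
  ],
)

```text
time_s: 12.15
tcp_pos: [0.5805, -0.187, 0.0946]
eef_rot: [-179.6, -0.1, -89.9]
contact_force: [1.9, -0.3, 11.4]
gripper_width: 0.0256
```

Request:
move_arm(
  commands=[
    [0,0,-1,0,0,0,0],
    [0,0,0,0,0,0,0],
  ],
)

```text
time_s: 12.35
tcp_pos: [0.5806, -0.187, 0.0945]
eef_rot: [-179.6, -0.1, -89.9]
contact_force: [-0.1, 0.5, 16.9]
gripper_width: 0.0257
```

Bottomed on the collar: the force went from 11 to 17 N with no further travel. Withdraw and go back to the left slot.

Request:
move_arm(
  commands=[
    [0,0,5,0,0,0,0],
    [0,0,10,0,0,0,0],
    [0,0,25,0,0,0,0],
    [0,0,25,0,0,0,0],
    [0,0,20,0,0,0,0],
    [0,20,0,0,0,0,0],
    [0,41,0,0,0,0,0],
    [0,40,0,0,0,0,0],
    [0,20,0,0,0,0,0],
    [0,0,0,0,0,0,0],
    [0,0,0,0,0,0,0],
    [0,0,0,0,0,0,0],
  ],
)

```text
time_s: 13.55
tcp_pos: [0.5772, -0.0661, 0.1755]
eef_rot: [180.0, -0.0, -90.0]
contact_force: [0.4, -0.5, -2.2]
gripper_width: 0.0256
```

```bash
python3 -c "from h import *; opening('c8.pkl')"
```

```text
13.55 [ 0.5772 -0.0661  0.1755] [ 1.7995e+02 -1.0000e-02 -9.0030e+01] [ 0.4 -0.5 -2.2] 0.02557671135178916
[ 578.3 -177.5]
[ 612.8 -149.5]
[ 600.1 -124.3]
[ 634.  -177.4]
[610.  -97.4]
[ 523.2 -177.3]
[ 542.  -151.8]
[ 553.1 -125.7]
[542.  -99.6]
[523.3 -78.2]
pair [ 578.3 -177.5] [ 523.2 -177.3] 55.09999999999991
pair [ 612.8 -149.5] [ 542.  -151.8] 70.79999999999995
pair [ 600.1 -124.3] [ 553.1 -125.7] 47.0
pair [ 634.  -177.4] [ 578.3 -177.5] 55.700000000000045
pair [610.  -97.4] [542.  -99.6] 68.0
open left 17.0 right -3.6
```

Pairs (dropping the false 578,-177 blob) give left ≈ 5.6 mm and right ≈ 12.1 mm open. Left slot centre is now x ≈ 575, so shift -2 mm and drive fully.

Request:
move_arm(
  commands=[
    [-2,0,-15,0,0,0,0],
    [0,0,-20,0,0,0,0],
    [0,0,-15,0,0,0,0],
    [0,0,-6,0,0,0,0],
    [0,0,-3,0,0,0,0],
    [0,0,-3,0,0,0,0],
    [0,0,-3,0,0,0,0],
    [0,0,-3,0,0,0,0],
    [0,0,0,0,0,0,0],
  ],
)

```text
time_s: 14.55
tcp_pos: [0.5767, -0.0657, 0.1086]
eef_rot: [-179.8, -0.0, -90.0]
contact_force: [0.7, -0.8, 1.1]
gripper_width: 0.0259
```

Request:
move_arm(
  commands=[
    [0,0,-2,0,0,0,0],
    [0,0,-2,0,0,0,0],
    [0,0,-2,0,0,0,0],
    [0,0,-2,0,0,0,0],
    [0,0,-2,0,0,0,0],
    [0,0,0,0,0,0,0],
  ],
)

```text
time_s: 15.15
tcp_pos: [0.5782, -0.0653, 0.0995]
eef_rot: [-179.7, 0.0, -89.9]
contact_force: [1.7, -0.1, 6.7]
gripper_width: 0.0253
```

Request:
move_arm(
  commands=[
    [0,0,-2,0,0,0,0],
    [0,0,-2,0,0,0,0],
    [0,0,-1,0,0,0,0],
    [0,0,0,0,0,0,0],
  ],
)

```text
time_s: 15.55
tcp_pos: [0.5788, -0.0653, 0.095]
eef_rot: [-179.6, 0.0, -89.9]
contact_force: [2.6, -0.2, 8.1]
gripper_width: 0.0256
```

Request:
move_arm(
  commands=[
    [0,0,-1,0,0,0,0],
    [0,0,-1,0,0,0,0],
    [0,0,0,0,0,0,0],
  ],
)

```text
time_s: 15.85
tcp_pos: [0.5794, -0.0653, 0.0946]
eef_rot: [-179.5, -0.0, -89.9]
contact_force: [-1.1, 0.3, 19.1]
gripper_width: 0.026
```

```bash
python3 -c "from h import *; opening('c9.pkl')"
```

```text
15.85 [ 0.5794 -0.0653  0.0946] [-179.53   -0.    -89.91] [-1.1  0.3 19.1] 0.02596978786280985
[ 579.  -173.1]
[ 615.9 -151.3]
[ 604.7 -125.1]
[615.9 -98.7]
[ 542.7 -151.9]
[ 554.2 -125.7]
[542.9 -99.4]
pair [ 615.9 -151.3] [ 542.7 -151.9] 73.19999999999993
pair [ 604.7 -125.1] [ 554.2 -125.7] 50.5
pair [615.9 -98.7] [542.9 -99.4] 73.0
open left 12.3 right 12.8
```

Both ends ≈ 12.5 mm, parallel, collar seated. Release and retreat straight up.

Request:
move_arm(
  commands=[
    [0,0,2,0,0,0,0],
    [0,0,0,0,0,0,70],
    [0,0,0,0,0,0,70],
    [0,0,0,0,0,0,70],
    [0,0,0,0,0,0,70],
    [0,0,0,0,0,0,70],
    [0,0,0,0,0,0,70],
    [0,0,0,0,0,0,70],
    [0,0,0,0,0,0,70],
  ],
)

```text
time_s: 16.85
tcp_pos: [0.5756, -0.0656, 0.0925]
eef_rot: [180.0, -0.0, -90.0]
contact_force: [-0.3, 0.5, 0.0]
gripper_width: 0.0611
```

Request:
move_arm(
  commands=[
    [0,0,5,0,0,0,70],
    [0,0,20,0,0,0,70],
    [0,0,40,0,0,0,70],
    [0,0,40,0,0,0,70],
    [0,0,20,0,0,0,70],
    [0,20,0,0,0,0,70],
    [0,40,0,0,0,0,70],
    [0,10,0,0,0,0,70],
    [0,0,0,0,0,0,70],
    [0,0,0,0,0,0,70],
    [0,0,0,0,0,0,70],
  ],
)

```text
time_s: 17.95
tcp_pos: [0.5755, 0.0037, 0.2176]
eef_rot: [180.0, -0.0, -90.0]
contact_force: [0.3, 0.6, -0.2]
gripper_width: 0.0613
```

```bash
python3 - <<'E'
from h import *
opening('ca.pkl')
import pickle; st,c,s=pickle.load(open('ca.pkl','rb'))
cv2.imwrite("pics/j.png",np.vstack([c["frame"][:270,:600],cv2.resize(s["frame"][140:215,270:390],(600,375))[:320]]))
E
```

```text
17.95 [0.5755 0.0037 0.2176] [ 1.7999e+02 -1.0000e-02 -9.0030e+01] [ 0.3  0.6 -0.2] 0.06133379686296595
[ 614.  -151.4]
[ 602.9 -125.4]
[ 541.3 -151.9]
[ 552.4 -126.1]
[541.3 -99.8]
[614.1 -99.4]
[635.1 -63.1]
[521.9 -63. ]
pair [ 614.  -151.4] [ 541.3 -151.9] 72.70000000000005
pair [ 602.9 -125.4] [ 552.4 -126.1] 50.5
pair [614.1 -99.4] [541.3 -99.8] 72.80000000000007
open left 12.4 right 12.2
```

View pics/j.png

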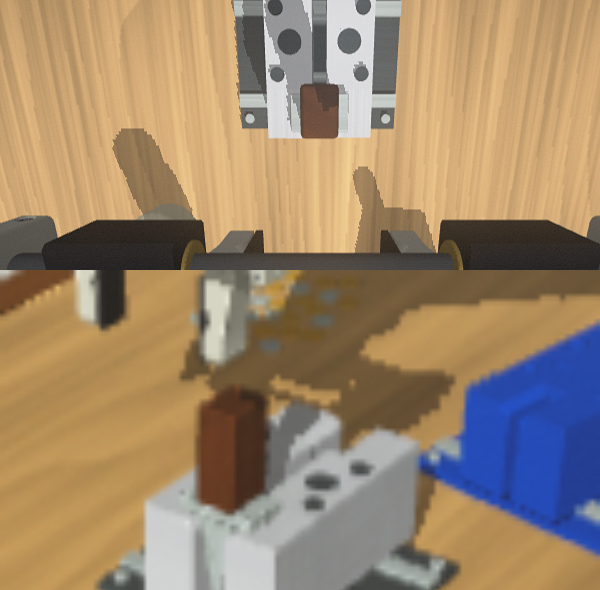

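The wedge stands upright in the left slot, collar down (wrist view, grip at (320,110)). The gripper is clear, and both ends are about 12.3 mm open. Handing in.

```bash
python3 -c "from plant import *; print(close_job())"
```

```text
the job is handed in; nothing more can be done
None
```

The mould is open evenly and the job is handed in at about 18 s on the robot's clock, of the 48 s allowed. I opened the left end to about 5.5 mm, drove the right slot down to the collar, then drove the left slot down to the collar and released the wedge there.

- **Openings:** measured from the hole pairs in the wrist image, the left end is about 12.4 mm open and the right about 12.2 mm. That puts the halves within about 0.1° of parallel.
- **Wedge:** it stands upright and released in the left slot with its collar down. The gripper is clear, and the contact force reads about zero.
- **On the way:** the largest lead of one end was about 6.5 mm. The highest force I read on the tool was about 19 N, at the collar stop.
- **Disagreements:**
  - The top camera put the slot about 5 mm off in x from the wrist camera; I used the wrist value.
  - The collar met the top about 7 mm lower than my first estimate, so I judged depth by the measured opening and the force.
  - One automatic reading (left 17.0, right -3.6 mm) came from a false hole, and I discarded it.

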